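Wedge the bouncing carving station tight

ROBOT

A 6-joint arm with a two-finger parallel gripper is mounted at the origin on a cart in front of the work surface, level with it; the furniture and walls round the work are solid. World frame = base frame: x ahead of the robot, y to its left, z up, the work surface at z = 0. Lengths are in m, angles in rad, forces in N, time in s.
With the tool pointing down it reaches from about 0.425 to 0.95 m from the base axis. Payload 3.5 kg.
Tool frame: the origin (TCP) lies on the centre line of the jaws, within the pads' length; the fingertips stand 17 mm ahead of it and the grasp point (between the pads) lies 2 mm behind it; z points along the fingers, y is the line along which they close (so a half turn about z gives the same grasp; the last joint's range is limited). The gripper opens to 85 mm and grips with 20 to 120 N. Pads are 22 mm wide; open, the fingers measure 114 mm over their backs; the gripper's body (76 mm by 85 mm) begins 54 mm behind the grasp point. The pads swing forward as they close: fully open they stand 13 mm farther back than shut.
Start: joints at [1.145, 0.286, 1.577, -0, 1.279, -0.15], TCP at [0.184, 0.649, 0.222] pointing down, gripper open.
Joint ranges: [-2.77, 2.77], [-0.9, 2.22], [0.21, 2.48], [-1.53, 4.67], [0.24, 2.81], [-2.84, 2.84]. Speed limits (rad/s): [2.79, 2.79, 3.14, 3.14, 3.14, 3.14].

INTERFACE

Orientations are given as a unit quaternion [x, y, z, w].
In Python, from plant import ctrl gives the robot as it stands. The module is installed in compiled form; this text tells all that it offers.
- The arm moves only by the tool drive_tool, never from a script. Its argument "moves" is a list of rows, each a list of 3 entries, a list of its own where there are three numbers: the turn, a rotation vector about the tool's x, y, z in rad, then the shift along the tool's x, y, z in m, then the finger opening in m, from 0 to 0.0854. A call has 1 to 5 rows; each row shifts and turns the commanded pose from where the row before left it, along the tool's axes as they then stand; what a row does not reach is not made up. A row lasts 1/8 s, in which the tool goes at most 62.5 mm and 10.7 degrees, less where a joint would pass 70% of its speed; a pose out of reach is approached as far as the arm can. A call with a gripper value outside its range is refused whole. The fingers move at their own pace and stop on an object; "grip_force" is the grip in N (left out, the last holds). Time passes only in rows, so rows that do not move let the fingers close. It gives the time, the measured TCP pose, the force, the opening and the grip force at its end, in the units of the state.
- ctrl.get_state(): the state, without advancing time (a new reading comes with each control period).
- ctrl.read_camera(name): name is "scene" or "top" or "wrist"; returns a dict with "image" (420x560x3 uint8, red, green, blue), "fx", "fy", "cx", "cy" (pixels), "R" (3x3) and "t" (3): a world point X has camera coordinates R X + t. Camera axes: x right, y down, z forward; pixel columns grow to the right and rows downward; lengths in m; the calibration is good to about 2 mm. A picture is of the moment at which its call begins. There is no depth.
- ctrl.sign_off(): hands the job in; it is judged then, once.
The state is a dict: "time": time; "qpos": joint angles; "dq": joint speeds; "joint_efforts": joint torques, N m; "eef_pos": TCP position; "tcp_rot": TCP orientation; "contact_force": force on the tool from outside, world axes, zero at the start; "wrist_torque": the same for the moment, N m; "opening": opening from 0.0 (shut) to 1.0 (fully open); "finger_force": force on a finger pad.
Only numpy, scipy, OpenCV 4.12 (cv2) and the standard library are available. Lean on these libraries where they do the work, as an engineer would, in place of code of your own. Each camera call takes 0.05 s, during which the arm holds its last target. There are 200 camera calls.

TASK

The deck of the carving station bounces because its front foot hangs short of the table. Slide the wooden wedge, thin end first and lying flat, straight in from the front under the middle of that foot and push it firmly until it jams tight and carries the foot, without forcing it; then let go. Do not bump the station or its lamp hood, and leave the ramekin and the shaker alone.

Things in the scene. Friction and masses are not known exactly. Their poses are not given: they have to be found in the camera images.
- station: Steel carving station, fixed down. Origin on the table right below the middle of the FRONT EDGE of its front foot; +x points from its front to its back (push direction), +y to its left. The foot is a black pad below the deck, y -30 to +30 mm, x 0 to +40 mm; its flat underside hangs 14 to 20 mm above the table, different each time and not given. Rear stand at x +0.15 to +0.24 m, 250 mm wide.
- hood_edge (a point): Middle of the lower front edge of the station's lamp hood, 265 mm above the table and 120 mm in front of the foot's front edge; axes as the station's. The hood is 220 mm wide and runs from here back to the rear posts. A tool standing upright cannot get close to the foot: lean it back (handle end away from the station) by 25 to 45 degrees.
- deck_edge (a point): Middle of the lower edge of the deck's front lip, 43 mm above the table, 17 mm in front of the foot's front edge; axes as the station's. The deck is 235 mm wide, carries a steel dome 175 mm high and is hinged on a spring at the rear: it resists with about 8 N for each mm that the foot is lifted. The foot is fixed to it.
- wedge_center (a point): Loose wooden wedge, 100 to 200 g, 160 mm long (x), 50 mm wide (y), flat underside, 5 mm thick at its thin (+x) end rising evenly to 35 mm at its thick (-x) end. This point: middle of length and width, 10 mm above the underside; z up. Friction about 0.6 on each face: slid freely it needs under 5 N; jammed, the resistance climbs steeply. A push of 15 to 20 N on its thick end is right; let go, it locks by itself.
- wedge: The same wedge; this origin is at the middle of its underside (10 mm below wedge_center), same axes.
- ramekin: Bystander: white sauce cup, 70 mm across, 42 mm high, left of and in front of the station. Origin at the centre of its underside.
- shaker: Bystander: steel shaker, 52 mm across, 88 mm high, left of the station. Origin at the centre of its underside.
Not all that is in view belongs to the job. Of the things that look like the wedge, the larger one is meant.

How it is judged:
On the way:
1. the thin end of the wedge is under the front foot (x of wedge_center in the frame of station above -0.07 m and y of wedge_center in the frame of station between -0.025 and 0.025 m and height (world z) of wedge below 0.008 m), for 0.1 s.
At the end, for the whole second after the job is handed in: The released wedge lies still and flat (0.06 rad) under the foot, thin end first, within 20 mm of its middle sideways and 0.2 rad in direction, its centre 50 mm before to 40 mm behind the foot's front edge, pressing on the foot with 3 to 35 N (contact force between wedge and station between 3 and 35 N and x of wedge_center in the frame of station between -0.05 and 0.04 m and y of wedge_center in the frame of station between -0.02 and 0.02 m and angle between the x axis of wedge and the x axis of station, either way round below 0.2 rad and angle between wedge's own z axis and vertical below 0.06 rad and linear speed of wedge below 0.01 m/s); the robot touches nothing.
It fails at once if the wedge is forced (more than 45 N on the station) (contact force between wedge and station above 45 N).
It fails at once if the arm or gripper bumps the station (more than 10 N) (contact force between any of the arm, the fingers and station above 10 N).
It fails at once if a bystander is moved more than 20 mm (distance of any of ramekin, shaker from where it was at the start of the episode above 0.02 m).
It also fails if it takes over 64 s, if anything falls off the work surface, if the arm or the gripper's body presses on something with over 40 N, if the wrist force passes 120 N, or if a joint passes its speed limit or range.

## Working session

There is one attempt and no reset: what is moved stays moved. The work goes in short steps, Python scripts to look and compute and a tool call to move; the robot and the scene stay as the last step left them, time stands still between calls to the robot, and variables do not carry over. Pictures are saved under pics/ and viewed, at most 13 in all, crops included, and the job is handed in when it is done.

Besides the shell and the picture viewer there is one more tool, called after "Call:" as a command line: name --argument value ..., lists and objects as JSON in quotes. drive_tool: Moves the arm, as the interface text tells. Its arguments: {"type":"object","properties":{"moves":{"type":"array","items":{"type":"array"}},"grip_force":{"type":"number"}},"required":["moves"]}

```bash
mkdir -p pics; cat > h.py <<'E'
import numpy as np, cv2
from plant import ctrl
def cam(n,f=None):
    c=ctrl.read_camera(n); c={k:(np.array(v) if k in('image','R','t') else v) for k,v in c.items()}
    if f: cv2.imwrite('pics/'+f,c['image'][:,:,::-1])
    return c
def ray(c,u,v,z):
    d=c['R'].T@np.array([(u-c['cx'])/c['fx'],(v-c['cy'])/c['fy'],1]); o=-c['R'].T@c['t']
    return o+d*(z-o[2])/d[2]
def proj(c,X):
    p=c['R']@np.array(X)+c['t']; return np.array([c['fx']*p[0]/p[2]+c['cx'],c['fy']*p[1]/p[2]+c['cy']])
E
python3 - <<'E'
from h import *
import pickle
d={n:cam(n,n+'0.png') for n in('scene','top')}
pickle.dump(d,open('c0.pkl','wb'))
for n in d: print(n,-d[n]['R'].T@d[n]['t'],d[n]['R'][2],d[n]['fx'])
s=ctrl.get_state();print(s)
E
```

```text
scene [-0.04777202 -0.63844409  0.84118102] [ 0.52675319  0.63121663 -0.56929486] 382.3699093423632
top [-0.1050553   0.41683263  1.54090853] [ 0.42572353 -0.20081438 -0.88228853] 517.0772755290064
{'time': 0.1, 'qpos': array([ 1.14501990e+00,  2.87080265e-01,  1.57800923e+00,  6.97470592e-07,
        1.27858792e+00, -1.49990680e-01]), 'dq': array([ 3.46127086e-04, -7.56816825e-04, -2.89504723e-03, -3.16216248e-04,
       -1.07453623e-05,  1.77459025e-03]), 'joint_efforts': array([ 4.87165216e-04, -4.07297802e+01, -2.93696648e+01, -1.28392121e-04,
        3.48941139e-03,  1.74082965e-05]), 'eef_pos': array([0.18351949, 0.6489505 , 0.22109496]), 'tcp_rot': array([ 1.37456320e-01,  9.90507281e-01, -9.99388307e-04, -2.96276368e-04]), 'contact_force': array([-1.26781024, -0.58593085,  0.61282441]), 'wrist_torque': array([ 0.04066769, -0.03362337,  0.01992765]), 'finger_force': 0.0, 'opening': 1.0039966206603235}
```

View pics/scene0.png

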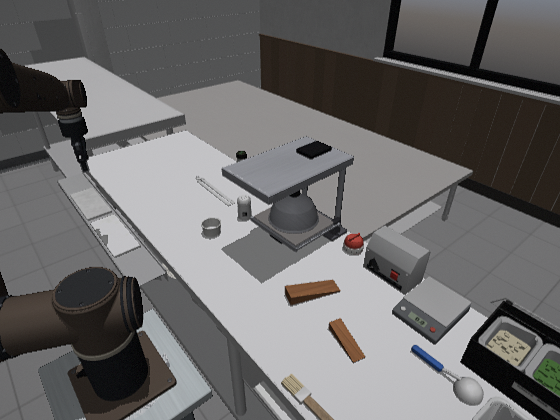

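View pics/top0.png

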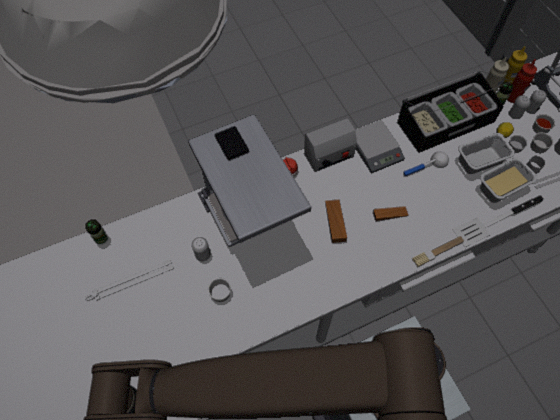

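Wedge candidates: A at scene (312,292) / top (337,221), and B at scene (347,341) / top (390,213). A looks larger. I'll check that in a close crop, along with the station.

```bash
python3 - <<'E'
import cv2,numpy as np
s=cv2.imread('pics/scene0.png')[130:370,200:380];t=cv2.imread('pics/top0.png')[105:285,180:420]
a=cv2.resize(s,None,fx=2.5,fy=2.5,interpolation=2)
b=cv2.resize(t,None,fx=350/240*1.2,fy=350/240*1.2,interpolation=2)[:600,:350]
cv2.imwrite('pics/crop1.png',a)
cv2.imwrite('pics/crop2.png',cv2.resize(t,None,fx=3.3,fy=3.3,interpolation=2))
E
```

```text
(no output)
```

View pics/crop1.png

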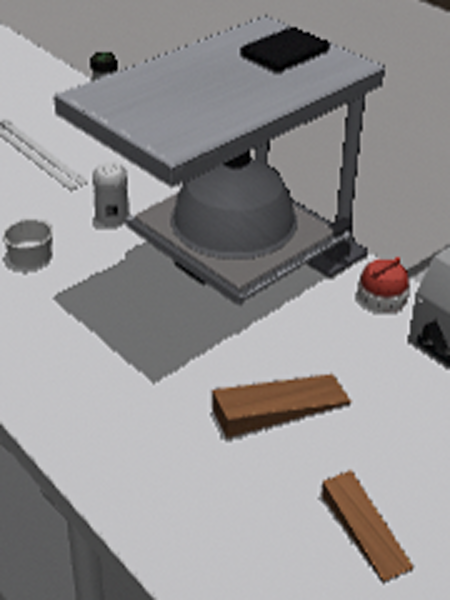

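View pics/crop2.png

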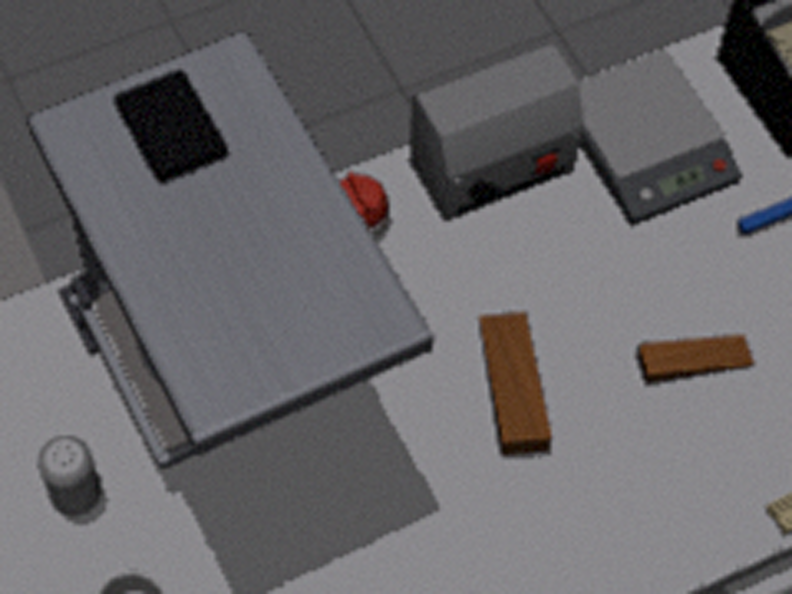

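A is clearly the larger wedge: its thick end faces the robot at scene crop (222,412) and top crop (525,448), and its thin end points away. Next I'll fit the poses of the wedge and the station from pixel corners.

```bash
cat > fit.py <<'E'
from h import *
import pickle
from scipy.optimize import least_squares
d=pickle.load(open('c0.pkl','rb'))
S=lambda u,v:('scene',200+(u+.5)/2.5-.5,130+(v+.5)/2.5-.5)
T=lambda u,v:('top',180+(u+.5)/3.3-.5,105+(v+.5)/3.3-.5)
def fit(pts,x0):
    def f(p):
        c,s=np.cos(p[2]),np.sin(p[2]);r=[]
        for (x,y,z),(n,u,v) in pts:
            r+=list(proj(d[n],[p[0]+c*x-s*y,p[1]+s*x+c*y,z])-[u,v])
        return r
    o=least_squares(f,x0,loss='soft_l1');print(o.x,np.degrees(o.x[2]));print(np.round(np.reshape(f(o.x),(-1,2)),1).tolist());return o.x
h=.08; w=.025
W=[((-h,-w,0),S(229,438)),((-h,w,.035),S(214,392)),((-h,-w,.035),S(230,405+3)),((h,w,.005),S(333,376)),((h,-w,.005),S(350,398)),
((-h,w,0),T(503,455)),((-h,-w,0),T(549,453)),((h,w,.005),T(481,317)),((h,-w,.005),T(527,313))]
H=[((-.12,.11,.265),S(57,115)),((-.12,-.11,.265),S(175,183)),((-.12,.11,.265),T(190,447)),((-.12,-.11,.265),T(432,348)),
((-.017,.1175,.043),S(130,228)),((-.017,-.1175,.043),S(240,303)),((-.017,.1175,.043),T(165,464))]
print('A at',ray(d['top'],337,221,.02),'B',ray(d['top'],390,213,.02))
fit(W,[.6,0,.3]); fit(H,[.7,.2,.3])
for n,u,v in(('scene',211,235),('scene',244,216),('top',220,297),('top',201,256)): print(ray(d[n],u,v,0))
E
python3 fit.py
```

```text
A at [ 0.52619054 -0.08708146  0.02      ] B [ 0.4787393  -0.26193844  0.02      ]
[ 0.54023502 -0.0910406  -0.33179449] -19.010424062283693
[[-0.9, 1.0], [-1.2, -1.2], [-1.1, 4.5], [-0.4, -1.1], [0.6, 1.3], [-0.4, -0.4], [0.7, -1.2], [-0.5, -1.5], [-0.0, -1.5]]
[0.60578436 0.15792312 0.02427576] 1.3908985502530524
[[0.6, -1.0], [-0.7, 1.7], [1.5, 0.5], [-0.2, -0.7], [-0.8, -1.6], [0.3, 1.0], [-1.5, -0.4]]
[0.45422164 0.33737041 0.        ]
[0.61281013 0.35841131 0.        ]
[0.45122607 0.36088904 0.        ]
[0.60577046 0.36545601 0.        ]
```

```bash
cat > plan.py <<'E'
from h import *
from scipy.spatial.transform import Rotation as Ro, Slerp
def R(psi,t):
    f=np.array([np.cos(psi),np.sin(psi),0]);y=np.array([-np.sin(psi),np.cos(psi),0])
    z=np.sin(t)*f-np.cos(t)*np.array([0,0,1]);return Ro.from_matrix(np.c_[np.cross(y,z),y,z])
def plan(way,start=None):
    # way: list of (pos,psi,tilt); prints rows in tool axes
    if start is None:
        s=ctrl.get_state();p,q=s['eef_pos'],Ro.from_quat(s['tcp_rot'])
        print('t',s['time'],'F',np.round(s['contact_force'],1),'pos',np.round(p,4),'q',np.round(s['qpos'],2),'open',round(s['opening'],3))
    for pos,psi,t in way:
        pos=np.array(pos);q2=R(psi,t);rv=(q.inv()*q2).as_rotvec()
        n=int(max(1,np.ceil(np.linalg.norm(pos-p)/.06),np.ceil(np.linalg.norm(rv)/.18)))
        print('->',pos,'n',n)
        for i in range(n):
            qi=q*Ro.from_rotvec(rv*i/n)
            print([np.round(rv/n,3).tolist(),np.round(qi.inv().apply((pos-p)/n),4).tolist()])
        p,q=pos,q2
E
python3 - <<'E'
from plan import *
plan([([.2,.6,.42],-.27,0),([.43,.16,.42],-.3,.25),([.46,-.075,.25],-.332,.52)])
E
```

```text
t 0.1 F [-1.3 -0.6  0.6] pos [0.1835 0.649  0.2211] q [ 1.15  0.29  1.58  0.    1.28 -0.15] open 1.004
-> [0.2  0.6  0.42] n 4
[[-0.001, -0.0, -0.001], [-0.0073, -0.0108, -0.0497]]
[[-0.001, -0.0, -0.001], [-0.0073, -0.0107, -0.0497]]
[[-0.001, -0.0, -0.001], [-0.0073, -0.0107, -0.0497]]
[[-0.001, -0.0, -0.001], [-0.0072, -0.0107, -0.0497]]
-> [0.43 0.16 0.42] n 9
[[0.0, -0.028, 0.003], [-0.0377, -0.0403, 0.0]]
[[0.0, -0.028, 0.003], [-0.0378, -0.0402, 0.0011]]
[[0.0, -0.028, 0.003], [-0.0379, -0.04, 0.0021]]
[[0.0, -0.028, 0.003], [-0.0379, -0.0399, 0.0032]]
[[0.0, -0.028, 0.003], [-0.038, -0.0398, 0.0043]]
[[0.0, -0.028, 0.003], [-0.038, -0.0397, 0.0053]]
[[0.0, -0.028, 0.003], [-0.0379, -0.0395, 0.0064]]
[[0.0, -0.028, 0.003], [-0.0379, -0.0394, 0.0075]]
[[0.0, -0.028, 0.003], [-0.0378, -0.0393, 0.0086]]
-> [ 0.46  -0.075  0.25 ] n 5
[[0.002, -0.054, 0.006], [-0.0106, -0.0431, 0.0378]]
[[0.002, -0.054, 0.006], [-0.0088, -0.043, 0.0384]]
[[0.002, -0.054, 0.006], [-0.007, -0.0428, 0.039]]
[[0.002, -0.054, 0.006], [-0.0051, -0.0427, 0.0394]]
[[0.002, -0.054, 0.006], [-0.0032, -0.0426, 0.0397]]
```

Call:
drive_tool --moves '[[[0,0,0],[-0.007,-0.011,-0.05],0.085],[[0,0,0],[-0.007,-0.011,-0.05],0.085],[[0,0,0],[-0.007,-0.011,-0.05],0.085],[[0,0,0],[-0.007,-0.011,-0.05],0.085],[[0,-0.028,0.003],[-0.038,-0.04,0],0.085]]'

```text
time: 0.72
eef_pos: [0.2248, 0.5519, 0.4279]
tcp_rot: [0.138, 0.99, 0.002, 0.016]
contact_force: [-0.3, 0.1, -0.3]
opening: 0.994
finger_force: 0.0
```

Call:
drive_tool --moves '[[[0,-0.028,0.003],[-0.038,-0.04,0.001],0.085],[[0,-0.028,0.003],[-0.038,-0.04,0.002],0.085],[[0,-0.028,0.003],[-0.038,-0.04,0.003],0.085],[[0,-0.028,0.003],[-0.038,-0.04,0.004],0.085],[[0,-0.028,0.003],[-0.038,-0.04,0.005],0.085]]'

```text
time: 1.35
eef_pos: [0.3516, 0.3035, 0.4227]
tcp_rot: [0.146, 0.986, -0.012, 0.083]
contact_force: [-0.4, -0.2, 0.9]
opening: 0.997
finger_force: 0.0
```

```bash
python3 - <<'E'
from plan import *
plan([([.43,.16,.42],-.3,.25),([.46,-.075,.25],-.332,.52)])
E
```

```text
t 1.35 F [-0.4 -0.2  0.9] pos [0.3516 0.3035 0.4227] q [ 0.56 -0.33  1.83 -0.13  1.53 -0.71] open 0.997
-> [0.43 0.16 0.42] n 3
[[0.001, -0.027, 0.002], [-0.0382, -0.0382, 0.0074]]
[[0.001, -0.027, 0.002], [-0.038, -0.0381, 0.0085]]
[[0.001, -0.027, 0.002], [-0.0379, -0.038, 0.0095]]
-> [ 0.46  -0.075  0.25 ] n 5
[[0.002, -0.054, 0.006], [-0.0106, -0.0431, 0.0378]]
[[0.002, -0.054, 0.006], [-0.0088, -0.043, 0.0384]]
[[0.002, -0.054, 0.006], [-0.007, -0.0428, 0.039]]
[[0.002, -0.054, 0.006], [-0.0051, -0.0427, 0.0394]]
[[0.002, -0.054, 0.006], [-0.0032, -0.0426, 0.0397]]
```

Call:
drive_tool --moves '[[[0,-0.028,0.002],[-0.038,-0.038,0.008],0.085],[[0,-0.028,0.002],[-0.038,-0.038,0.009],0.085],[[0,-0.028,0.002],[-0.038,-0.038,0.01],0.085],[[0,-0.054,0.006],[-0.01,-0.05,0.005],0.085],[[0,-0.054,0.006],[-0.01,-0.05,0.02],0.085]]'

```text
time: 1.98
eef_pos: [0.4257, 0.0572, 0.4006]
tcp_rot: [0.153, 0.972, -0.025, 0.179]
contact_force: [0.7, -0.4, -0.6]
opening: 0.996
finger_force: 0.0
```

Call:
drive_tool --moves '[[[0,-0.054,0.006],[-0.007,-0.043,0.04],0.085],[[0,-0.054,0.006],[-0.005,-0.043,0.04],0.085],[[0,-0.054,0.006],[-0.003,-0.043,0.04],0.085],[[0,0,0],[0,0,0],0.085]]'

```text
time: 2.48
eef_pos: [0.442, -0.0844, 0.2893]
tcp_rot: [0.163, 0.953, -0.035, 0.251]
contact_force: [-0.1, 0.3, 0.3]
opening: 0.995
finger_force: 0.0
```

```bash
python3 - <<'E'
from plan import *
import pickle
c=cam('wrist','w1.png');pickle.dump(c,open('c1.pkl','wb'))
c2=np.array([.54,-.091]);f=np.array([np.cos(-.332),np.sin(-.332)])
for l in(-.08,.08):
  for w in(-.025,.025): 
    for z in (0,.035 if l<0 else .005): print(l,w,z,proj(c,[*(c2+l*f+w*np.array([-f[1],f[0]])),z]).round(1))
g=c2-.05*f
plan([([*(g-.05*f),.12],-.332,.52),([*g,.026],-.332,.52)])
E
```

```text
-0.08 -0.025 0 [273.   74.2]
-0.08 -0.025 0.035 [273.2  86.5]
-0.08 0.025 0 [311.8  73.9]
-0.08 0.025 0.035 [314.7  86.1]
0.08 -0.025 0 [273.7 170.4]
0.08 -0.025 0.005 [273.8 172.3]
0.08 0.025 0 [303.3 170. ]
0.08 0.025 0.005 [303.5 172. ]
t 2.525 F [-0.1  0.2  0.1] pos [ 0.4434 -0.0834  0.2926] q [-0.46 -0.62  2.3   0.09  0.95 -1.72] open 0.998
-> [ 0.44546076 -0.05840655  0.12      ] n 3
[[0.004, -0.001, -0.002], [0.0303, 0.0072, 0.0491]]
[[0.004, -0.001, -0.002], [0.0303, 0.0075, 0.049]]
[[0.004, -0.001, -0.002], [0.0304, 0.0078, 0.049]]
-> [ 0.49273038 -0.07470328  0.026     ] n 2
[[0.0, 0.0, 0.0], [0.0017, 0.0, 0.0532]]
[[0.0, 0.0, 0.0], [0.0017, 0.0, 0.0532]]
```

View pics/w1.png

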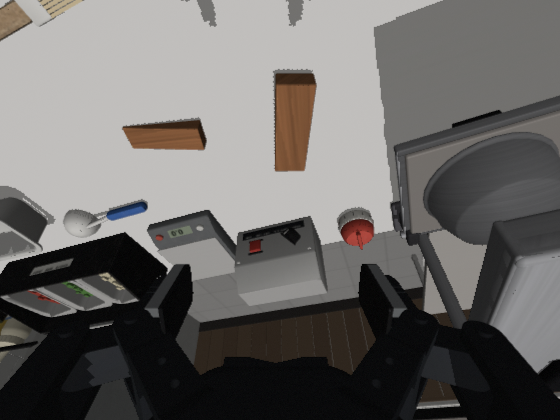

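The wrist view shows the wedge where the fit predicts: thick end (275–315, 72–86), thin end (276–305, 170). The black foot shows at about (452,124)–(501,112).

Call:
drive_tool --moves '[[[0.003,0,-0.002],[0.03,0.008,0.049],0.085],[[0.003,0,-0.002],[0.03,0.008,0.049],0.085],[[0.003,0,-0.002],[0.03,0.008,0.049],0.085],[[0,0,0],[0,0,0],0.085]]'

```text
time: 3.02
eef_pos: [0.4533, -0.0546, 0.1231]
tcp_rot: [0.156, 0.955, -0.039, 0.251]
contact_force: [-0.4, 0.5, -0.4]
opening: 0.995
finger_force: 0.0
```

```bash
python3 - <<'E'
from plan import *
import pickle
c=pickle.load(open('c1.pkl','rb'))
f=np.array([np.cos(.0243),np.sin(.0243)]);o=np.array([.6058,.1579])
for x,y,z in((0,.03,.017),(0,-.03,.017),(-.017,-.1175,.043),(-.017,.1175,.043)):
    print(x,y,z,proj(c,[*(o+x*f+y*np.array([-f[1],f[0]])),z]).round(1))
print(ray(c,452,124,.017),ray(c,501,111.5,.017))
g=np.array([.54,-.091])-.05*np.array([np.cos(-.332),np.sin(-.332)])
plan([([*g,.026],-.332,.52)])
im=c['image'][80:180,380:560];cv2.imwrite('pics/foot.png',cv2.resize(im[:,:,::-1],None,fx=4,fy=4,interpolation=2))
E
```

```text
0 0.03 0.017 [497.1 114.6]
0 -0.03 0.017 [450.1 128.3]
-0.017 -0.1175 0.043 [391.3 148.2]
-0.017 0.1175 0.043 [592.5  90. ]
[0.59982464 0.12985057 0.017     ] [0.60160655 0.19200787 0.017     ]
t 3.025 F [-0.4  0.5 -0.4] pos [ 0.4533 -0.0546  0.1231] q [-0.35 -0.39  2.48  0.03  0.54 -1.62] open 0.995
-> [ 0.49273038 -0.07470328  0.026     ] n 2
[[0.003, -0.003, 0.003], [0.0048, -0.0034, 0.053]]
[[0.003, -0.003, 0.003], [0.0049, -0.0032, 0.053]]
```

View pics/foot.png

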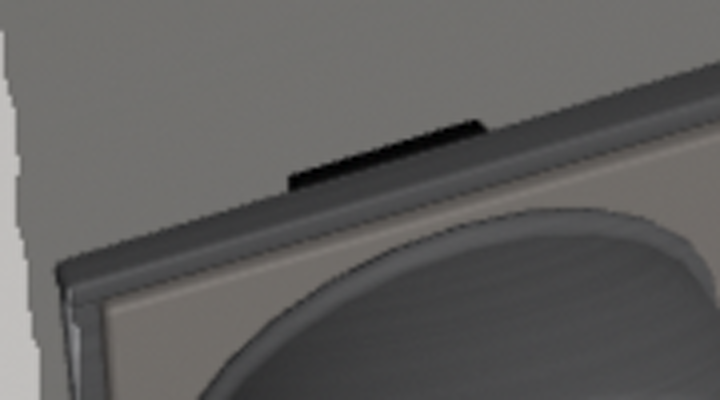

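The foot's lower front edge runs from (452,124) to (499,110). That puts its middle at about (0.602, 0.159) with yaw near 0, which agrees with the fit. I'll grasp the wedge slightly nearer its centre, at local -0.035, for the sake of reach.

```bash
python3 - <<'E'
from plan import *
f=np.array([np.cos(-.332),np.sin(-.332)])
g=np.array([.54,-.091])-.035*f
plan([([*(g-.03*f),.075],-.332,.52),([*g,.027],-.332,.52)])
E
```

```text
t 3.025 F [-0.4  0.5 -0.4] pos [ 0.4533 -0.0546  0.1231] q [-0.35 -0.39  2.48  0.03  0.54 -1.62] open 0.995
-> [ 0.4785495  -0.06981426  0.075     ] n 1
[[0.007, -0.006, 0.006], [-0.0015, -0.0065, 0.056]]
-> [ 0.50691127 -0.07959229  0.027     ] n 1
[[0.0, 0.0, 0.0], [-0.0022, -0.0, 0.0566]]
```

Call:
drive_tool --moves '[[[0.007,-0.006,0.006],[-0.002,-0.006,0.028],0.085],[[0,0,0],[-0.002,0,0.028],0.085],[[0,0,0],[-0.001,0,0.028],0.085],[[0,0,0],[0,0,0.022],0.085],[[0,0,0],[0,0,0],0.085]]'

```text
time: 3.65
eef_pos: [0.5068, -0.0809, 0.0365]
tcp_rot: [0.161, 0.952, -0.043, 0.256]
contact_force: [0.6, 0.5, -0.6]
opening: 0.996
finger_force: 0.0
```

```bash
python3 - <<'E'
from plan import *
f=np.array([np.cos(-.332),np.sin(-.332)])
g=np.array([.54,-.091])-.035*f
plan([([*g,.026],-.332,.52)])
E
```

```text
t 3.65 F [ 0.6  0.5 -0.6] pos [ 0.5068 -0.0809  0.0365] q [-0.36 -0.03  2.4   0.06  0.25 -1.65] open 0.996
-> [ 0.50691127 -0.07959229  0.026     ] n 1
[[-0.002, 0.006, -0.002], [0.0056, 0.0013, 0.0089]]
```

Call:
drive_tool --moves '[[[0,0.055,0],[0.006,0.001,0.009],0.085],[[0,0,0],[0,0,0],0.085]]'

```text
time: 3.9
eef_pos: [0.5068, -0.0801, 0.0269]
tcp_rot: [0.162, 0.958, -0.039, 0.231]
contact_force: [-0.2, 1.0, 0.6]
opening: 0.993
finger_force: 0.0
```

```bash
python3 - <<'E'
from plan import *
f=np.array([np.cos(-.332),np.sin(-.332)])
g=np.array([.54,-.091])-.035*f
plan([([*g,.026],-.332,.46)])
E
```

```text
t 3.9 F [-0.2  1.   0.6] pos [ 0.5068 -0.0801  0.0269] q [-0.36  0.01  2.37  0.04  0.29 -1.63] open 0.993
-> [ 0.50691127 -0.07959229  0.026     ] n 1
[[-0.002, 0.014, -0.002], [0.0005, 0.0005, 0.0008]]
```

Call:
drive_tool --moves '[[[0,0,0],[0,0,0],0.04],[[0,0,0],[0,0,0],0.04],[[0,0,0],[0,0,0],0.04],[[0,0,0],[0,0,0],0.04],[[0,0,0],[0,0,0],0.04]]' --grip_force 25

```text
time: 4.53
eef_pos: [0.505, -0.0798, 0.0242]
tcp_rot: [0.162, 0.959, -0.039, 0.229]
contact_force: [0.4, 0.0, -0.0]
opening: 0.468
finger_force: 0.0
```

```bash
python3 - <<'E'
from plan import *
c2=np.array([.602-.10,.159]);g=c2-[.035,0]
plan([([*g,.028],0,.46),([.602-.05-.035,.159,.028],0,.46)])
print(ctrl.get_state()['finger_force'])
E
```

```text
t 4.525 F [ 0.4  0.  -0. ] pos [ 0.505  -0.0798  0.0242] q [-0.36  0.01  2.37  0.04  0.29 -1.63] open 0.468
-> [0.467 0.159 0.028] n 5
[[-0.03, 0.002, -0.06], [0.0201, 0.0426, -0.0111]]
[[-0.03, 0.002, -0.06], [0.0175, 0.044, -0.0097]]
[[-0.03, 0.002, -0.06], [0.0148, 0.0453, -0.0083]]
[[-0.03, 0.002, -0.06], [0.0121, 0.0463, -0.0069]]
[[-0.03, 0.002, -0.06], [0.0093, 0.0471, -0.0055]]
-> [0.517 0.159 0.028] n 1
[[0.0, 0.0, 0.0], [-0.0448, 0.0, 0.0222]]
0.0
```

The opening reached the commanded 40 mm with no finger force, so the wedge isn't between the pads. I'll look.

```bash
python3 - <<'E'
from plan import *
import pickle
a=cam('wrist');b=cam('scene');pickle.dump((a,b),open('c2.pkl','wb'))
s=cv2.resize(b['image'][190:330,220:400],(540,420),interpolation=2)
w=cv2.resize(a['image'],(0,0),fx=.46,fy=.46,interpolation=cv2.INTER_AREA)
im=np.zeros((420,800,3),np.uint8);im[:,:540]=s;im[:w.shape[0],540:540+w.shape[1]]=w[:,:260]
cv2.imwrite('pics/p2.png',im[:,:,::-1])
E
```

```text
(no output)
```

View pics/p2.png

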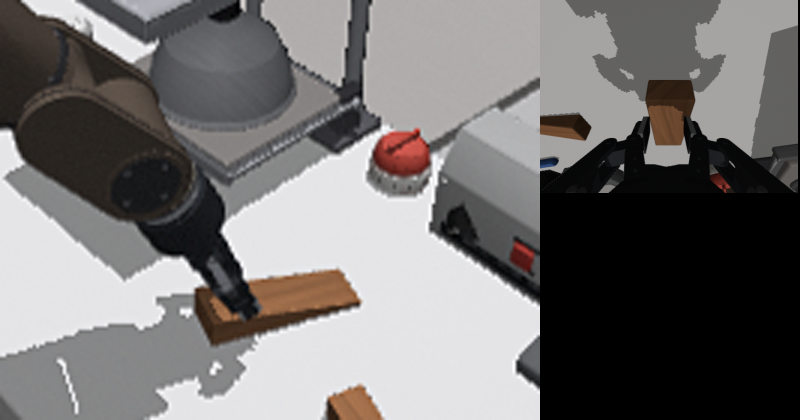

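The fingers do straddle the wedge, with the pads at its sides (wrist thumbnail around (645,135) and (690,135)). I'll close further to test for a hold.

Call:
drive_tool --moves '[[[0,0,0],[0,0,0],0.02],[[0,0,0],[0,0,0],0.02],[[0,0,0],[0,0,0],0.02],[[0,0,0],[0,0,0],0.02]]' --grip_force 25

```text
time: 5.12
eef_pos: [0.5052, -0.0799, 0.0244]
tcp_rot: [0.162, 0.959, -0.039, 0.23]
contact_force: [0.1, 0.1, 0.6]
opening: 0.232
finger_force: 0.2
```

```bash
python3 - <<'E'
from plan import *
import pickle
a=cam('wrist');b=cam('scene');pickle.dump((a,b),open('c3.pkl','wb'))
s=cv2.resize(b['image'][230:320,270:360],(380,380),interpolation=2)
w=cv2.resize(a['image'][120:400,130:450],(0,0),fx=1.3,fy=1.3,interpolation=2)
im=np.zeros((400,800,3),np.uint8);im[:380,:380]=s;im[:w.shape[0],384:384+w.shape[1]]=w
cv2.imwrite('pics/p3.png',im[:,:,::-1])
E
```

```text
(no output)
```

View pics/p3.png

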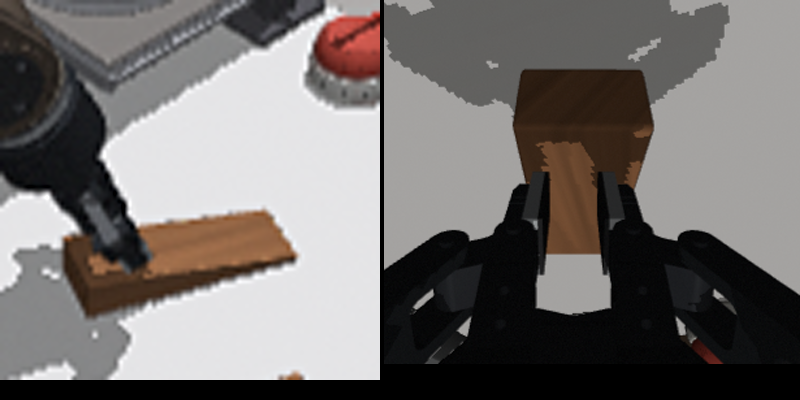

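```bash
python3 - <<'E'
from plan import *
import pickle
a,b=pickle.load(open('c3.pkl','rb'))
s=ctrl.get_state();q=Ro.from_quat(s['tcp_rot']);p=s['eef_pos'];print(s['qpos'].round(3),s['time'],s['opening'])
for dz in(-.02,0,.017):
  for y in(-.01,.01): 
    X=p+q.apply([0,y,dz]);print(dz,y,X.round(4),'wrist',proj(a,X).round(0),'scene',proj(b,X).round(0))
c2=np.array([.54,-.091]);f=np.array([np.cos(-.332),np.sin(-.332)])
for l in(-.08,.08):
  for w in(-.025,.025):
    X=[*(c2+l*f+w*np.array([-f[1],f[0]])),.035 if l<0 else .005]; print(l,w,proj(a,X).round(0),proj(b,X).round(0))
E
```

```text
[-0.361  0.008  2.372  0.038  0.292 -1.63 ] 5.225 0.2362941285761585
-0.02 -0.01 [ 0.4933 -0.0863  0.0422] wrist [257. 279.] scene [300. 289.]
-0.02 0.01 [ 0.4999 -0.0675  0.0422] wrist [296. 279.] scene [297. 284.]
0 -0.01 [ 0.5019 -0.0893  0.0244] wrist [259. 261.] scene [303. 293.]
0 0.01 [ 0.5085 -0.0705  0.0244] wrist [294. 261.] scene [300. 288.]
0.017 -0.01 [ 0.5092 -0.0919  0.0093] wrist [261. 248.] scene [305. 296.]
0.017 0.01 [ 0.5157 -0.073   0.0092] wrist [292. 248.] scene [302. 291.]
-0.08 -0.025 [223. 224.] [291. 297.]
-0.08 0.025 [334. 224.] [284. 285.]
0.08 -0.025 [250. 317.] [340. 290.]
0.08 0.025 [305. 317.] [332. 279.]
```

Call:
drive_tool --moves '[[[0,0,0],[0,0,0.002],0.02],[[0,0,0],[0,0,0],0.02],[[0,0,0],[0,0,0.002],0.02],[[0,0,0],[0,0,0],0.02]]'

```text
time: 5.72
eef_pos: [0.5093, -0.0812, 0.0234]
tcp_rot: [0.162, 0.958, -0.04, 0.232]
contact_force: [-3.1, 1.8, 10.8]
opening: 0.234
finger_force: 5.0
```

The descent met 10.8 N straight away, so the tips were resting on top of the wedge. They are effectively shorter than I assumed. I'll back off, pre-open to about 64 mm and do a guarded descent until the tips touch the table.

Call:
drive_tool --moves '[[[0,0,0],[0,0,-0.018],0.02],[[0,0,0],[0,0,0],0.066],[[0,0,0],[0.007,0,0],0.066],[[0,0,0],[0,0,0.01],0.066],[[0,0,0],[0,0,0],0.066]]'

```text
time: 6.35
eef_pos: [0.4967, -0.077, 0.023]
tcp_rot: [0.163, 0.959, -0.039, 0.228]
contact_force: [-0.4, 0.1, -0.2]
opening: 0.774
finger_force: 0.0
```

Call:
drive_tool --moves '[[[0,0,0],[0,0,0.005],0.066],[[0,0,0],[0,0,0.004],0.066],[[0,0,0],[0,0,0],0.066]]'

```text
time: 6.72
eef_pos: [0.5012, -0.0785, 0.0163]
tcp_rot: [0.162, 0.959, -0.039, 0.229]
contact_force: [0.2, 0.8, 0.0]
opening: 0.772
finger_force: 0.0
```

Call:
drive_tool --moves '[[[0,0,0],[0,0,0.003],0.066],[[0,0,0],[0,0,0],0.066]]'

```text
time: 6.98
eef_pos: [0.5026, -0.079, 0.0139]
tcp_rot: [0.162, 0.959, -0.039, 0.229]
contact_force: [-0.4, -0.3, -0.1]
opening: 0.771
finger_force: 0.0
```

Call:
drive_tool --moves '[[[0,0,0],[0,0,0],0.03],[[0,0,0],[0,0,0],0.03],[[0,0,0],[0,0,0],0.03]]'

```text
time: 7.35
eef_pos: [0.5028, -0.079, 0.0143]
tcp_rot: [0.162, 0.959, -0.039, 0.23]
contact_force: [-0.5, 0.5, 2.2]
opening: 0.573
finger_force: 26.1
```

Gripped: 49 mm opening, 26 N. Now I'll drag it round to the front of the foot.

```bash
python3 - <<'E'
from plan import *
plan([([.478,.04,.0155],-.17,.45),([.478,.159,.0155],0,.44)])
E
```

```text
t 7.35 F [-0.5  0.5  2.2] pos [ 0.5028 -0.079   0.0143] q [-0.36  0.03  2.38  0.04  0.26 -1.63] open 0.573
-> [0.478  0.04   0.0155] n 3
[[-0.025, 0.007, -0.049], [0.0184, 0.0347, -0.0098]]
[[-0.025, 0.007, -0.049], [0.0167, 0.0358, -0.0088]]
[[-0.025, 0.007, -0.049], [0.015, 0.0368, -0.0078]]
-> [0.478  0.159  0.0155] n 2
[[-0.037, 0.005, -0.077], [0.0091, 0.0586, -0.0044]]
[[-0.037, 0.005, -0.077], [0.0046, 0.0593, -0.0022]]
```

Call:
drive_tool --moves '[[[-0.013,0.007,-0.025],[0.01,0.017,-0.005],0.03],[[-0.013,0.007,-0.025],[0.009,0.017,-0.005],0.03],[[-0.013,0.007,-0.025],[0.009,0.018,-0.005],0.03],[[-0.013,0,-0.025],[0.008,0.018,-0.004],0.03],[[0,0,0],[0,0,0],0.03]]'

```text
time: 7.98
eef_pos: [0.4824, 0.0019, 0.0143]
tcp_rot: [0.107, 0.969, -0.023, 0.22]
contact_force: [-0.5, 0.4, 0.0]
opening: 0.573
finger_force: 26.6
```

```bash
python3 - <<'E'
from plan import *
plan([([.478,.04,.0155],-.17,.44),([.478,.159,.0155],0,.44)])
E
```

```text
t 7.975 F [-0.5  0.4  0. ] pos [0.4824 0.0019 0.0143] q [-0.2  -0.03  2.43 -0.02  0.3  -1.54] open 0.573
-> [0.478  0.04   0.0155] n 1
[[-0.019, 0.007, -0.045], [0.0109, 0.0362, -0.0064]]
-> [0.478  0.159  0.0155] n 2
[[-0.036, 0.0, -0.077], [0.0091, 0.0586, -0.0043]]
[[-0.036, 0.0, -0.077], [0.0046, 0.0593, -0.0022]]
```

Call:
drive_tool --moves '[[[-0.01,0.004,-0.022],[0.005,0.018,-0.003],0.03],[[-0.01,0.004,-0.022],[0.005,0.018,-0.003],0.03],[[-0.018,0,-0.038],[0.004,0.03,-0.002],0.03],[[-0.018,0,-0.038],[0.004,0.03,-0.002],0.03],[[-0.018,0,-0.038],[0.003,0.03,-0.001],0.03]]'

```text
time: 8.6
eef_pos: [0.4796, 0.1291, 0.016]
tcp_rot: [0.023, 0.976, -0.005, 0.218]
contact_force: [0.5, -0.8, -0.4]
opening: 0.57
finger_force: 26.5
```

```bash
python3 - <<'E'
from plan import *
plan([([.478,.159,.0155],0,.44)])
E
```

```text
t 8.6 F [ 0.5 -0.8 -0.4] pos [0.4796 0.1291 0.016 ] q [ 0.09  0.01  2.38 -0.18  0.32 -1.27] open 0.57
-> [0.478  0.159  0.0155] n 1
[[-0.019, 0.0, -0.043], [0.003, 0.0298, -0.0008]]
```

Finish aligning, then measure the wedge and foot from the wrist and scene views.

Call:
drive_tool --moves '[[[-0.01,0,-0.022],[0.002,0.015,-0.0005],0.03],[[-0.01,0,-0.022],[0.001,0.015,-0.0005],0.03],[[0,0,0],[0,0,0],0.03]]'

```text
time: 8.98
eef_pos: [0.4778, 0.1589, 0.0158]
tcp_rot: [-0.001, 0.976, 0.0, 0.219]
contact_force: [0.5, -0.1, -0.7]
opening: 0.573
finger_force: 26.6
```

```bash
python3 - <<'E'
from plan import *
import pickle
a=cam('wrist');b=cam('scene');t=cam('top');pickle.dump((a,b,t),open('c4.pkl','wb'))
im=np.zeros((600,800,3),np.uint8)
im[:360,:480]=cv2.resize(b['image'][200:290,200:320],(480,360),interpolation=2)
im[360:600,:480]=cv2.resize(t['image'][190:310,200:440],(480,240),interpolation=2)
im[:240,480:]=cv2.resize(a['image'],(320,240),interpolation=cv2.INTER_AREA)
cv2.imwrite('pics/p4.png',im[:,:,::-1])
plan([([.507,.159,.0155],0,.44)])
p=ctrl.get_state()['eef_pos'];cx=p[0]+.039
for l,w,z in((-.08,-.025,0),(-.08,-.025,.035),(.08,-.025,.005),(.08,.025,.005),(-.08,.025,.035)):
  X=[cx+l,p[1]+w,z];print(l,w,z,proj(b,X).round(1),proj(a,X).round(1))
for y in(-.03,.03):print('foot',proj(b,[.602,.159+y,.017]).round(1),proj(a,[.602,.159+y,.017]).round(1))
E
```

```text
t 9.125 F [-0.6  0.8 -0.7] pos [0.478  0.158  0.0158] q [ 0.15  0.03  2.36 -0.21  0.32 -1.24] open 0.575
-> [0.507  0.159  0.0155] n 1
[[0.0, 0.001, -0.001], [-0.0261, 0.001, 0.0127]]
-0.08 -0.025 0 [240.1 267.7] [226.8 188.8]
-0.08 -0.025 0.035 [239.5 259.4] [217.2 239.9]
0.08 -0.025 0.005 [278.6 246. ] [246.6 332. ]
0.08 0.025 0.005 [269.5 238.9] [303. 332.]
-0.08 0.025 0.035 [230.6 251.4] [332.1 239.9]
foot [280.5 243.3] [241.4 348.3]
foot [269.5 234.8] [310.4 348.2]
```

View pics/p4.png

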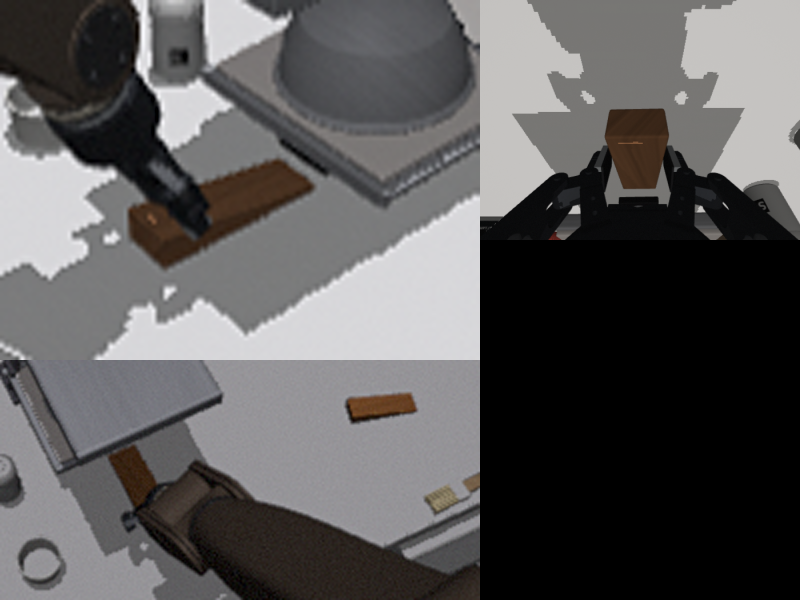

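Wedge (thin end, wrist thumbnail centre 640) and foot (centre 639) line up within 2 mm. Slide it straight in 32 mm.

Call:
drive_tool --moves '[[[0,0,0],[-0.007,0.0003,0.0034],0.03],[[0,0,0],[-0.007,0.0003,0.0034],0.03],[[0,0,0],[-0.007,0.0003,0.0034],0.03],[[0,0,0],[-0.007,0.0003,0.0034],0.03],[[0,0,0],[0,0,0],0.03]]'

```text
time: 9.75
eef_pos: [0.5101, 0.1596, 0.0158]
tcp_rot: [0.0, 0.976, 0.0, 0.219]
contact_force: [1.0, -0.6, -0.8]
opening: 0.574
finger_force: 26.5
```

Call:
drive_tool --moves '[[[0,0,0],[-0.0045,0,0.0021],0.03],[[0,0,0],[-0.0045,0,0.0021],0.03],[[0,0,0],[0,0,0],0.03]]'

```text
time: 10.12
eef_pos: [0.5196, 0.1596, 0.0158]
tcp_rot: [0.0, 0.976, 0.0, 0.219]
contact_force: [0.1, 0.1, -1.3]
opening: 0.576
finger_force: 26.5
```

Call:
drive_tool --moves '[[[0,0,0],[-0.0036,0,0.0017],0.03],[[0,0,0],[-0.0036,0,0.0017],0.03],[[0,0,0],[0,0,0],0.03]]'

```text
time: 10.5
eef_pos: [0.5275, 0.1596, 0.0157]
tcp_rot: [0.0, 0.976, 0.0, 0.219]
contact_force: [0.1, 0.8, -1.2]
opening: 0.575
finger_force: 26.5
```

Call:
drive_tool --moves '[[[0,0,0],[0,0,0],0.07],[[0,0,0],[0,0,0],0.07],[[0,0,0],[0,0,-0.03],0.07],[[0,0,0],[0,0,-0.03],0.07],[[0,0,0],[0,0,0],0.07]]'

```text
time: 11.12
eef_pos: [0.5025, 0.16, 0.0722]
tcp_rot: [0.0, 0.975, 0.001, 0.221]
contact_force: [-0.4, 0.4, 0.4]
opening: 0.82
finger_force: 0.0
```

```bash
python3 - <<'E'
from plan import *
plan([([.460,.1596,.07],0,.44),([.464,.1596,.02],0,.44)])
E
```

```text
t 11.125 F [-0.4  0.4  0.4] pos [0.5025 0.16   0.0722] q [ 0.15 -0.05  2.3  -0.14  0.45 -1.31] open 0.82
-> [0.46   0.1596 0.07  ] n 1
[[0.001, 0.006, -0.0], [0.0393, -0.0004, -0.0164]]
-> [0.464  0.1596 0.02  ] n 1
[[0.0, 0.0, 0.0], [0.0177, 0.0, 0.0469]]
```

Call:
drive_tool --moves '[[[0,0.003,0],[0.02,0,-0.008],0.03],[[0,0.003,0],[0.02,0,-0.008],0.03],[[0,0,0],[0.009,0,0.02],0.03],[[0,0,0],[0.008,0,0.02],0.03],[[0,0,0],[0,0,0],0.03]]'

```text
time: 11.75
eef_pos: [0.4578, 0.1591, 0.0211]
tcp_rot: [0.0, 0.977, -0.0, 0.213]
contact_force: [-0.8, 0.4, 0.2]
opening: 0.352
finger_force: 0.0
```

```bash
python3 - <<'E'
from plan import *
import pickle
a=cam('wrist');b=cam('scene');pickle.dump((a,b),open('c5.pkl','wb'))
im=np.zeros((420,800,3),np.uint8)
im[:360,:400]=cv2.resize(b['image'][200:290,200:300],(400,360),interpolation=2)
im[:,400:]=cv2.resize(a['image'][:,80:480],(400,420))
cv2.imwrite('pics/p5.png',im[:,:,::-1])
plan([([.464,.1596,.016],0,.44),([.48,.1596,.016],0,.44)])
E
```

```text
t 11.85 F [-0.3 -0.2  0.2] pos [0.4598 0.1595 0.0235] q [ 0.16 -0.03  2.4  -0.2   0.35 -1.24] open 0.349
-> [0.464  0.1596 0.016 ] n 1
[[0.0, -0.006, -0.001], [-0.0007, 0.0001, 0.0086]]
-> [0.48   0.1596 0.016 ] n 1
[[0.0, 0.0, 0.0], [-0.0145, 0.0, 0.0068]]
```

View pics/p5.png

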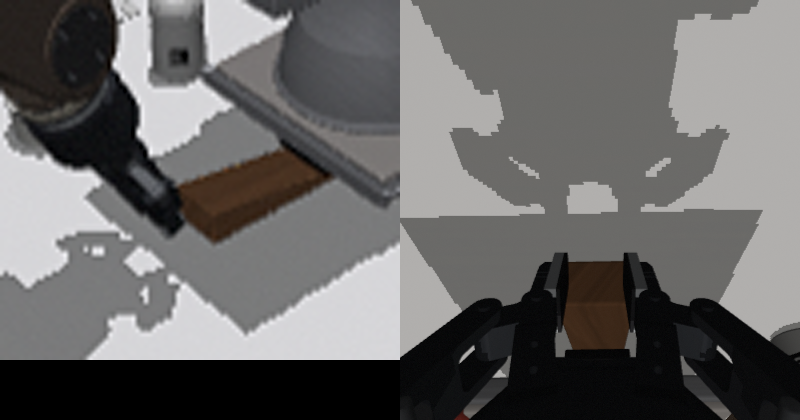

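The wedge is straight under the deck with the fingers just behind its thick end (scene crop around (185,220)). I'll narrow the fingers, lower them slightly and push with force guarding.

Call:
drive_tool --moves '[[[0,0,0],[0,0,0.005],0.02],[[0,0,0],[-0.0036,0,0.0017],0.02],[[0,0,0],[-0.0036,0,0.0017],0.02],[[0,0,0],[0,0,0],0.02]]'

```text
time: 12.35
eef_pos: [0.4706, 0.1596, 0.0197]
tcp_rot: [0.0, 0.976, 0.0, 0.216]
contact_force: [-1.6, -0.1, -0.5]
opening: 0.232
finger_force: 0.0
```

Call:
drive_tool --moves '[[[0,0,0],[-0.0027,0,0.0013],0.02],[[0,0,0],[-0.0027,0,0.0013],0.02],[[0,0,0],[0,0,0],0.02]]'

```text
time: 12.72
eef_pos: [0.4762, 0.1596, 0.0193]
tcp_rot: [0.0, 0.976, 0.0, 0.216]
contact_force: [0.4, -0.5, 0.3]
opening: 0.232
finger_force: 0.0
```

Call:
drive_tool --moves '[[[0,0,0],[-0.0027,0,0.0013],0.02],[[0,0,0],[0,0,0],0.02]]'

```text
time: 12.98
eef_pos: [0.4791, 0.1596, 0.0192]
tcp_rot: [0.0, 0.976, 0.0, 0.216]
contact_force: [-0.1, 0.1, -0.3]
opening: 0.235
finger_force: 0.0
```

Call:
drive_tool --moves '[[[0,0,0],[-0.0027,0,0.0013],0.02],[[0,0,0],[0,0,0],0.02]]'

```text
time: 13.22
eef_pos: [0.4819, 0.1596, 0.019]
tcp_rot: [0.0, 0.976, 0.0, 0.216]
contact_force: [-0.6, 0.7, -0.3]
opening: 0.236
finger_force: 0.0
```

Call:
drive_tool --moves '[[[0,0,0],[-0.0027,0,0.0013],0.02],[[0,0,0],[0,0,0],0.02]]'

```text
time: 13.48
eef_pos: [0.4851, 0.1596, 0.0191]
tcp_rot: [0.0, 0.976, 0.0, 0.216]
contact_force: [-0.9, -0.6, 0.4]
opening: 0.234
finger_force: 0.0
```

Call:
drive_tool --moves '[[[0,0,0],[-0.0027,0,0.0013],0.02],[[0,0,0],[0,0,0],0.02]]'

```text
time: 13.72
eef_pos: [0.4878, 0.1596, 0.0189]
tcp_rot: [0.0, 0.976, 0.0, 0.216]
contact_force: [-1.9, 0.1, 1.7]
opening: 0.236
finger_force: 1.0
```

Call:
drive_tool --moves '[[[0,0,0],[-0.0018,0,0.0009],0.02],[[0,0,0],[0,0,0],0.02]]'

```text
time: 13.98
eef_pos: [0.4892, 0.1596, 0.0187]
tcp_rot: [0.0, 0.977, 0.0, 0.215]
contact_force: [-6.1, -0.2, 4.9]
opening: 0.236
finger_force: 3.3
```

Call:
drive_tool --moves '[[[0,0,0],[-0.0018,0,0.0009],0.02],[[0,0,0],[0,0,0],0.02]]'

```text
time: 14.22
eef_pos: [0.4906, 0.1596, 0.0187]
tcp_rot: [0.0, 0.977, -0.0, 0.214]
contact_force: [-10.4, -0.5, 10.1]
opening: 0.234
finger_force: 5.9
```

Resistance is climbing, but there is an equal downward component on the wedge. I'll relieve it by easing up about 1 mm, then continue.

Call:
drive_tool --moves '[[[0,0,0],[-0.0004,0,-0.001],0.02],[[0,0,0],[0,0,0],0.02]]'

```text
time: 14.48
eef_pos: [0.4905, 0.1595, 0.019]
tcp_rot: [0.0, 0.977, 0.0, 0.214]
contact_force: [-5.3, 1.1, 2.0]
opening: 0.234
finger_force: 2.8
```

Call:
drive_tool --moves '[[[0,0,0],[-0.0015,0,0.0003],0.02],[[0,0,0],[0,0,0],0.02]]'

```text
time: 14.72
eef_pos: [0.4911, 0.1594, 0.019]
tcp_rot: [0.0, 0.977, -0.0, 0.213]
contact_force: [-8.9, 0.1, 4.3]
opening: 0.238
finger_force: 5.0
```

Call:
drive_tool --moves '[[[0,0,0],[-0.0015,0,0.0003],0.02],[[0,0,0],[0,0,0],0.02]]'

```text
time: 14.98
eef_pos: [0.4919, 0.1593, 0.0189]
tcp_rot: [0.0, 0.977, -0.0, 0.212]
contact_force: [-11.4, 0.0, 6.2]
opening: 0.233
finger_force: 6.2
```

Call:
drive_tool --moves '[[[0,0,0],[-0.0015,0,0.0003],0.02],[[0,0,0],[0,0,0],0.02]]'

```text
time: 15.22
eef_pos: [0.4927, 0.1593, 0.0189]
tcp_rot: [0.0, 0.977, -0.001, 0.212]
contact_force: [-13.5, 0.8, 8.0]
opening: 0.238
finger_force: 7.4
```

Call:
drive_tool --moves '[[[0,0,0],[-0.0005,0,-0.0008],0.02],[[0,0,0],[-0.0015,0,0.0003],0.02],[[0,0,0],[0,0,0],0.02]]'

```text
time: 15.6
eef_pos: [0.4931, 0.1591, 0.0191]
tcp_rot: [0.0, 0.978, -0.001, 0.21]
contact_force: [-11.8, 0.3, 3.7]
opening: 0.238
finger_force: 6.5
```

Call:
drive_tool --moves '[[[0,0,0],[-0.0017,0,0.0002],0.02],[[0,0,0],[0,0,0],0.02]]'

```text
time: 15.85
eef_pos: [0.4939, 0.159, 0.0191]
tcp_rot: [0.0, 0.978, -0.001, 0.209]
contact_force: [-14.4, 0.7, 5.6]
opening: 0.236
finger_force: 7.5
```

Call:
drive_tool --moves '[[[0,0,0],[-0.0017,0,0.0001],0.02],[[0,0,0],[0,0,0],0.02]]'

```text
time: 16.1
eef_pos: [0.4945, 0.1589, 0.0191]
tcp_rot: [0.0, 0.978, -0.001, 0.208]
contact_force: [-16.0, 0.5, 5.0]
opening: 0.234
finger_force: 8.2
```

Call:
drive_tool --moves '[[[0,0,0],[-0.0018,0,0],0.02],[[0,0,0],[0,0,0],0.02],[[0,0,0],[0,0,0],0.02]]'

```text
time: 16.48
eef_pos: [0.4952, 0.1588, 0.0191]
tcp_rot: [0.0, 0.978, -0.001, 0.207]
contact_force: [-15.9, 0.3, 3.7]
opening: 0.235
finger_force: 8.5
```

```bash
python3 - <<'E'
from plan import *
plan([([.465,.1589,.024],0,.43),([.44,.1589,.09],0,.43)])
E
```

```text
t 16.475 F [-15.9   0.3   3.7] pos [0.4952 0.1588 0.0191] q [ 0.15  0.06  2.31 -0.18  0.36 -1.27] open 0.235
-> [0.465  0.1589 0.024 ] n 1
[[-0.003, -0.013, 0.001], [0.0256, 0.0001, -0.0167]]
-> [0.44   0.1589 0.09  ] n 2
[[0.0, 0.0, 0.0], [-0.0024, 0.0, -0.0352]]
[[0.0, 0.0, 0.0], [-0.0024, 0.0, -0.0352]]
```

Call:
drive_tool --moves '[[[0,0,0],[-0.0018,0,0.0007],0.02],[[0,0,0],[0,0,0],0.02],[[0,0,0],[0,0,0],0.02]]'

```text
time: 16.85
eef_pos: [0.4964, 0.1588, 0.019]
tcp_rot: [-0.0, 0.979, -0.002, 0.206]
contact_force: [-21.0, 0.0, 7.9]
opening: 0.236
finger_force: 10.8
```

Call:
drive_tool --moves '[[[0,0,0],[0.006,0,-0.003],0.02],[[0,0,0],[0.01,0,-0.006],0.02],[[0,0,0],[0.015,0,-0.01],0.02],[[0,0,0],[0,0,-0.03],0.02],[[0,0,0],[0,0,0],0.02]]'

```text
time: 17.48
eef_pos: [0.4578, 0.16, 0.0586]
tcp_rot: [0.0, 0.976, 0.001, 0.219]
contact_force: [0.5, -0.7, 0.1]
opening: 0.236
finger_force: 0.0
```

```bash
python3 - <<'E'
from plan import *
import pickle
a=cam('wrist');b=cam('scene')
im=np.zeros((420,800,3),np.uint8)
im[:360,:400]=cv2.resize(b['image'][200:290,200:300],(400,360),interpolation=2)
im[:,400:]=cv2.resize(a['image'][:,80:480],(400,420))
cv2.imwrite('pics/p6.png',im[:,:,::-1])
plan([])
E
```

```text
t 17.575 F [-0.6 -0.7  0.2] pos [0.4569 0.1597 0.0566] q [ 0.16 -0.12  2.4  -0.16  0.43 -1.27] open 0.235
```

View pics/p6.png

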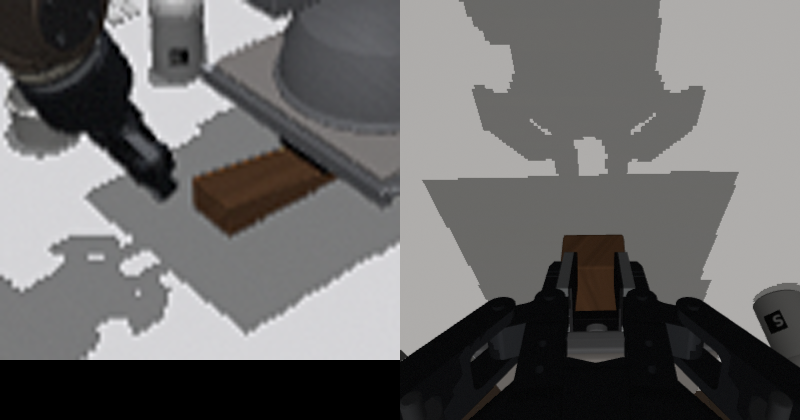

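The wedge went about 12 mm further in, is straight and flat under the foot, and the arm is clear of it. I'm handing in.

```bash
python3 -c "
from plant import ctrl
print(ctrl.sign_off())"
```

```text
the job is handed in; nothing more can be done
None
```

The wedge is jammed under the middle of the front foot: I pushed it in to a peak of about 21 N (slightly over the 15–20 N you gave), released it and handed the job in, but sign-off gave no verdict and the force on the foot was not measured.

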